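# Sort the bench leavings into their holders

### The arm

A 6-joint arm with a two-finger parallel gripper is mounted at the origin on a cart in front of the work surface, level with it; the furniture and walls round the work are solid. World frame = base frame: x ahead of the robot, y to its left, z up, the work surface at z = 0. Lengths are in m, angles in rad, forces in N, time in s.
With the tool pointing down it reaches from about 0.35 to 0.975 m from the base axis. Payload 7.1 kg.
Tool frame: the origin (TCP) lies midway between the tips of the shut fingers; the grasp point (between the pads) lies 19 mm behind it; z points along the fingers, y is the line along which they close (so a half turn about z gives the same grasp; the last joint's range is limited). The gripper opens to 88 mm and grips with 3 to 60 N. Pads are 20 mm wide; open, the fingers measure 115 mm over their backs; the gripper's body (75 mm by 178 mm) begins 61 mm behind the grasp point.
Start: joints at [-1.186, 0.423, 1.63, -0, 1.089, -0.019], TCP at [0.246, -0.575, 0.223] pointing down, gripper open.
Joint ranges: [-3, 3], [-0.9, 2.11], [0.09, 2.58], [-1.31, 4.45], [0.11, 2.69], [-2.54, 2.54]. Speed limits (rad/s): [2.39, 2.39, 3.01, 3.14, 3.14, 3.14].

### API

Orientations are given as a unit quaternion [w, x, y, z].
In Python, from station import move_pose, movel, movej, command_gripper, wait, inverse_kinematics, read_camera, camera_info, MotionError, job_done, get_time, get_joint_pos, get_qvel, get_effort, get_tcp_pos, get_ee_rot, get_ft_force, get_ft_torque, get_grip_width, get_finger_force gives the robot as it stands. Calls block until the motion is done:
- move_pose(position, orientation): joint-space move of the TCP to a pose.
- movel(position, frame=None, v=0.15, until_force=None): straight line of the TCP; frame=None keeps the orientation; v is the mean speed in m/s. With until_force (N) it stops when the force on the tool has changed by that much, and returns True; else False.
- movej(angles): joint-space move.
- command_gripper(opening): opening from 0.0 (shut) to 1.0 (fully open); the grip force is fixed at half the most; returns when the fingers have stopped.
- wait(seconds).
- inverse_kinematics(position, orientation): joint angles nearest the present ones, or None.
- read_camera(name): name is "scene" or "top" or "wrist"; returns the picture (400x640x3 uint8, red, green, blue); there is no depth.
- camera_info(name): a dict with "intrinsics" (3x3 intrinsics, pixels), "T" (4x4, takes a point from camera to world coordinates); the wrist camera has in their place "tool_from_camera" (4x4, takes a point from camera to tool coordinates, whose origin is the TCP and whose axes are the flange's). Camera axes: x right, y up, looking along -z (the intrinsics and any distortion apply to the point x, -y, -z); pixel columns grow to the right and rows downward; lengths in m; the calibration is good to about 2 mm. A picture is of the moment at which its call begins: read the wrist's pose just before it. camera_info takes no time and is no camera call.
A pose or a line that the arm cannot do raises MotionError and nothing moves.
- job_done(): hands the job in; it is judged then, once.
Readings, each from a call of its own:
- get_time(): time.
- get_joint_pos(): joint angles.
- get_qvel(): joint speeds.
- get_effort(): joint torques, N m.
- get_tcp_pos(): TCP position.
- get_ee_rot(): TCP orientation.
- get_ft_force(): force on the tool from outside, world axes, zero at the start.
- get_ft_torque(): the same for the moment, N m.
- get_grip_width(): opening from 0.0 (shut) to 1.0 (fully open).
- get_finger_force(): force on a finger pad.
Only numpy, scipy, OpenCV 4.12 (cv2) and the standard library are available. Lean on these libraries where they do the work, as an engineer would, in place of code of your own. Each camera call takes 0.05 s, during which the arm holds its last target. There are 200 camera calls.

### The job

Sort the four things left on the worktop into the holders where they belong: the screw-cap tube lying flat inside the short white tray, the long syringe lying flat inside the long steel tray, and the two glass vials standing in the round wells of the grey block, one in each well, whichever way round. Keep the vials upright all the time, let everything go, and do not shift the tip box, the dark cuvette case or the timer.

Things in the scene. Friction and masses are not known exactly. Their poses are not given: they have to be found in the camera images.
- tube: Clear plastic screw-cap tube lying on its side, 110 mm long; body 15.6 mm in diameter with a tapered tip, blue cap 18 mm wide at one end. About 13 g. Origin: underside of its middle as it lies (axis 9 mm above). Its x axis runs along the tube, cap at +x (42 to 55 mm). Grasp across the body at the origin. It belongs in the short white tray, either way round.
- syringe: Gas-tight syringe lying on its side, 148 mm long, 13 mm high: thin amber barrel with black fittings. About 28 g. Origin: underside of its middle as it lies (axis about 6.5 mm above). Its x axis runs along it, plunger end at -x. The barrel, 9 mm thick, runs from x = -30 to +44 mm; grasp across it at the origin. Belongs in the long steel tray, either way round.
- vial_pale: Glass vial with black screw cap and pale contents, standing upright, 22 mm in diameter, 51 mm tall, about 16 g. Origin: centre of its underside, z up. Belongs in either well of the grey block.
- vial_red: Glass vial with red screw cap and pink contents, same size: 22 mm in diameter, 51 mm tall, about 16 g. Origin: centre of its underside, z up. Belongs in either well of the grey block, the other one.
- short_tray: Short white plastic tray, fixed, 140 x 76 mm outside and 16 mm high (inside 134 x 70 mm, floor 3 mm thick), with a 9 mm lip at each end. Origin: centre of its underside; x along its length, z up.
- long_tray: Long bare steel tray, fixed, 182 x 76 mm outside and 16 mm high (inside 176 x 70 mm, floor 3 mm thick), with a 9 mm lip at each end. Origin: centre of its underside; x along its length, z up.
- vial_block: Grey plastic block, fixed, 116 x 64 x 18 mm, with two round wells 36 mm in diameter and 14 mm deep (floor 4 mm above the worktop) in its top. Origin: centre of its underside; x along its length, z up. The wells' centres lie at x = -26 mm and x = +26 mm, y = 0.
- well_a (a point): Centre of the floor of the block's well at x = -26 mm, 4 mm above the worktop.
- well_b (a point): Centre of the floor of the block's well at x = +26 mm, 4 mm above the worktop.
- tip_box: Bystander: blue pipette-tip box with clear lid, 74 x 118 x 65 mm. Leave it where it is. Origin: centre of its underside.
- cuvette_case: Bystander: dark cuvette case, 45 x 90 x 29 mm. Leave it where it is. Origin: centre of its underside.
- timer: Bystander: white bench timer with a display, 47 x 62 x 58 mm. Leave it where it is. Origin: centre of its underside. It stands left of the fixed water bath, a solid grey box 0.2 m high that fills the back right of the worktop (x over 0.61, y under -0.10): carry things round or over it.

How it is judged:
By the outcome, as a careful person would: the job done as asked, in the order asked, and still so for the second after the job is handed in, with the robot touching nothing.
It also fails if it takes over 106 s, if anything falls off the work surface, if the arm or the gripper's body presses on something with over 40 N, if the wrist force passes 120 N, or if a joint passes its speed limit or range.

## Working session

There is one attempt and no reset: what is moved stays moved. The work goes in short steps, each a Python script; the robot and the scene stay as the last script left them, time stands still between calls to the robot, and variables do not carry over. Pictures are saved under pics/ and viewed, at most 14 in all, crops included, and the job is handed in when it is done.

```bash
mkdir -p pics; python3 - <<'E'
from station import *
import cv2,numpy as np
np.set_printoptions(precision=4,suppress=True)
for n in("scene","top","wrist"):
    im=read_camera(n); cv2.imwrite(f"pics/{n}0.png",im[:,:,::-1]); print(n,camera_info(n))
print(get_time(),get_tcp_pos(),get_ee_rot())
E
```

```text
scene {'intrinsics': array([[383.8344,   0.    , 318.057 ],
       [  0.    , 383.8344, 198.8164],
       [  0.    ,   0.    ,   1.    ]]), 'T': array([[-0.5017,  0.6146, -0.6087, -0.0371],
       [-0.8648, -0.3724,  0.3368,  0.3766],
       [-0.0197,  0.6954,  0.7183,  0.7879],
       [ 0.    ,  0.    ,  0.    ,  1.    ]])}
top {'intrinsics': array([[392.761 ,   0.    , 313.4087],
       [  0.    , 392.761 , 203.229 ],
       [  0.    ,   0.    ,   1.    ]]), 'T': array([[ 0.026 ,  0.9912, -0.13  ,  0.4665],
       [-0.9994,  0.0286,  0.0185,  0.0419],
       [ 0.022 ,  0.1295,  0.9913,  1.172 ],
       [ 0.    ,  0.    ,  0.    ,  1.    ]])}
wrist {'intrinsics': array([[287.2822,   0.    , 319.4936],
       [  0.    , 287.2822, 196.4422],
       [  0.    ,   0.    ,   1.    ]]), 'tool_from_camera': array([[ 0.0004,  0.964 ,  0.266 ,  0.0722],
       [ 1.    , -0.0004,  0.    , -0.001 ],
       [ 0.0002,  0.266 , -0.964 , -0.1613],
       [ 0.    ,  0.    ,  0.    ,  1.    ]])}
0.15 [ 0.2454 -0.5743  0.2221] [-0.0006  0.9797  0.2005 -0.0001]
```

View pics/top0.png

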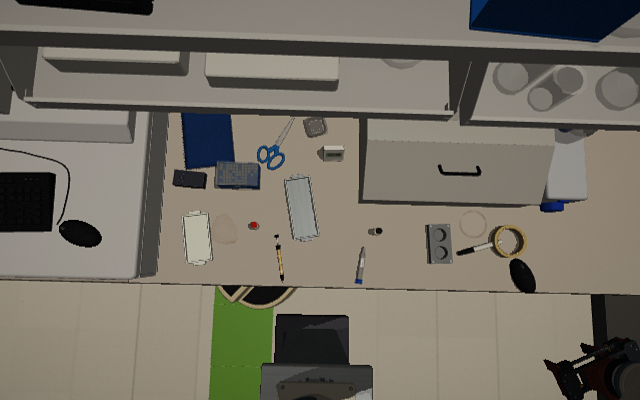

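View pics/scene0.png

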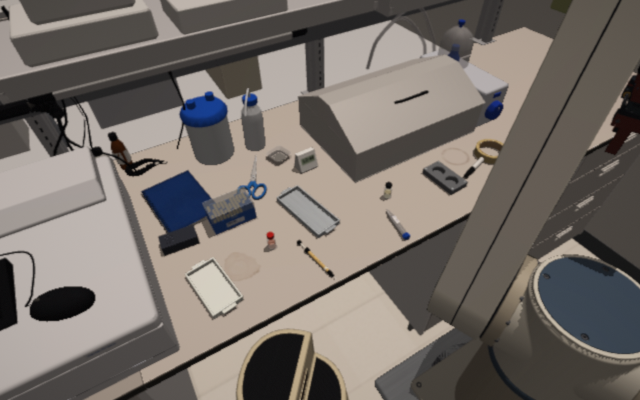

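The top view shows the short tray at (198,238), red vial (253,225), syringe (280,257), long tray (301,209), tube (361,266), pale vial (376,231) and block (439,244). The scene view agrees. I'll enlarge the top view before building masks.

```bash
cat > h.py <<'E'
from station import *
import cv2,numpy as np
np.set_printoptions(precision=4,suppress=True)
def ray(name,uv,T=None):
    i=camera_info(name);K=i["intrinsics"];T=i["T"] if T is None else T
    d=np.array([(uv[0]-K[0,2])/K[0,0],-(uv[1]-K[1,2])/K[1,1],-1.])
    return T[:3,3],T[:3,:3]@d
def onplane(name,uv,z,T=None):
    o,d=ray(name,uv,T); return (o+d*(z-o[2])/d[2])
E
python3 - <<'E'
from h import *
im=cv2.imread("pics/top0.png")
cv2.imwrite("pics/c1.png",cv2.resize(im[195:295,170:330],None,fx=5,fy=5,interpolation=cv2.INTER_CUBIC))
cv2.imwrite("pics/c2.png",cv2.resize(im[195:295,340:480],None,fx=5,fy=5,interpolation=cv2.INTER_CUBIC))
for n,uv,z in[("short",(198,238),.016),("red",(253,225),.051),("syr",(280,257),.0065),("long",(301,209),.016),("tube",(361,266),.009),("pale",(380,231),.051),("block",(439,244),.018),("tip",(238,175),.065)]:print(n,onplane("top",uv,z))
E
```

```text
short [0.5062 0.3542 0.016 ]
red [0.546  0.1914 0.051 ]
syr [0.4574 0.1141 0.0065]
long [0.5998 0.0567 0.016 ]
tube [ 0.4374 -0.1242  0.009 ]
pale [ 0.5388 -0.1717  0.051 ]
block [ 0.5075 -0.3525  0.018 ]
tip [0.6868 0.2389 0.065 ]
```

View pics/c1.png

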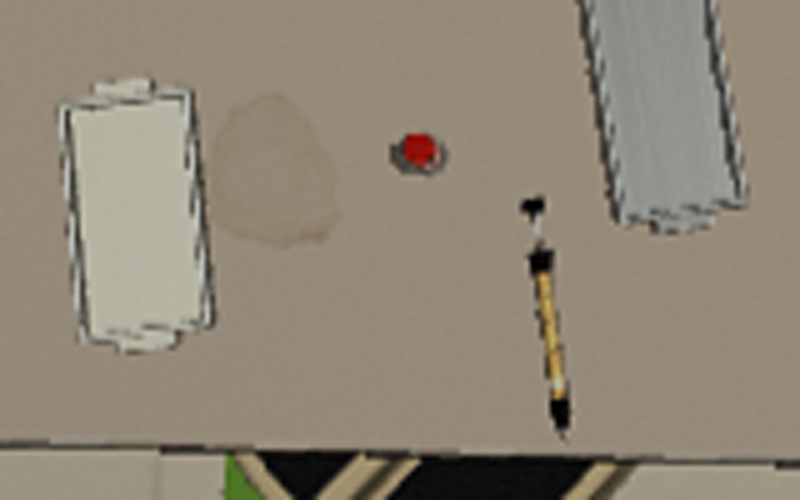

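View pics/c2.png

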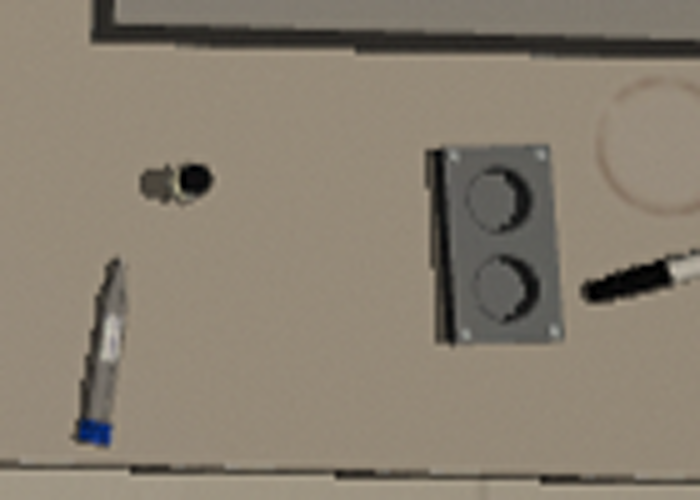

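The crops show the tray corners, syringe (plunger at the far end, (532,205)→(565,437)), tube (tip (117,260), cap (93,440)), the vial caps (419,149) and (194,180), and the block corners and wells. Next I turn these into positions and check them against the known sizes.

```bash
python3 - <<'E'
from h import *
im=cv2.imread("pics/top0.png")
cv2.imwrite("pics/c3.png",cv2.resize(im[165:250,260:345],None,fx=7,fy=7,interpolation=cv2.INTER_CUBIC))
A=lambda p:(p[0]/5-.4+170,p[1]/5-.4+195)
B=lambda p:(p[0]/5-.4+340,p[1]/5-.4+195)
def P(f,z,*ps): return np.array([onplane("top",f(p),z) for p in ps])
L=np.linalg.norm
s=P(A,.016,(60,105),(190,90),(213,325),(83,343));print("short",s.mean(0),[L(s[i]-s[i-1]) for i in range(4)],s)
b=P(B,.018,(445,147),(548,146),(565,338),(460,342));print("block",b.mean(0),[L(b[i]-b[i-1]) for i in range(4)],b)
print("wells top",P(B,.018,(499,200),(508,289)))
t=P(B,.009,(117,260),(94,444));print("tube",t,t.mean(0),L(t[0]-t[1]))
y=P(A,.0065,(532,200),(565,437));print("syr",y,y.mean(0),L(y[0]-y[1]))
print("red",P(A,.051,(420,149)),"pale",P(B,.051,(195,180)))
hsv=cv2.cvtColor(im,cv2.COLOR_BGR2HSV)
def cen(m):
    n,l,st,c=cv2.connectedComponentsWithStats(m.astype(np.uint8)); i=1+st[1:,4].argmax();return st[i],c[i]
H,S,V=cv2.split(hsv);yy,xx=np.mgrid[:400,:640]
for n,m,z in[("redcap",((H<8)|(H>172))&(S>150)&(xx<270)&(xx>240)&(yy>210)&(yy<240),.051),
 ("bluecap",(H>100)&(H<130)&(S>130)&(xx>340)&(xx<380)&(yy>260),.009),
 ("amber",(H>12)&(H<35)&(S>120)&(xx>260)&(xx<300)&(yy>240)&(yy<283),.0065),
 ("blackcap",(V<60)&(xx>370)&(xx<390)&(yy>222)&(yy<240),.051)]:
    st,c=cen(m);print(n,st,c,onplane("top",c,z))
E
```

```text
short [0.5073 0.3575 0.016 ] [np.float64(0.13947286196022415), np.float64(0.07610810762560512), np.float64(0.13807770858371946), np.float64(0.07511815199403203)] [[0.5703 0.4062 0.016 ]
 [0.5813 0.3309 0.016 ]
 [0.4449 0.3093 0.016 ]
 [0.4327 0.3835 0.016 ]]
block [ 0.5101 -0.357   0.018 ] [np.float64(0.11434485087822263), np.float64(0.06154608171965082), np.float64(0.11277669758595517), np.float64(0.062072667416989864)] [[ 0.5656 -0.3224  0.018 ]
 [ 0.5679 -0.3839  0.018 ]
 [ 0.4554 -0.3918  0.018 ]
 [ 0.4515 -0.3299  0.018 ]]
wells top [[ 0.5351 -0.3542  0.018 ]
 [ 0.4831 -0.3587  0.018 ]]
tube [[ 0.4941 -0.1295  0.009 ]
 [ 0.3871 -0.1171  0.009 ]] [ 0.4406 -0.1233  0.009 ] 0.10778983760390567
syr [[0.5227 0.1283 0.0065]
 [0.3855 0.1039 0.0065]] [0.4541 0.1161 0.0065] 0.13931694925794613
red [[0.5478 0.1898 0.051 ]] pale [[ 0.5399 -0.1677  0.051 ]]
redcap [251 222   6   6  32] [253.375  224.3438] [0.5479 0.1905 0.051 ]
bluecap [356 279   6   5  24] [358.5 281. ] [ 0.3939 -0.1173  0.009 ]
amber [277 249   5  21  53] [279.2075 258.6792] [0.4524 0.1162 0.0065]
blackcap [376 228   6   6  32] [378.5 230.5] [ 0.5401 -0.1674  0.051 ]
```

View pics/c3.png

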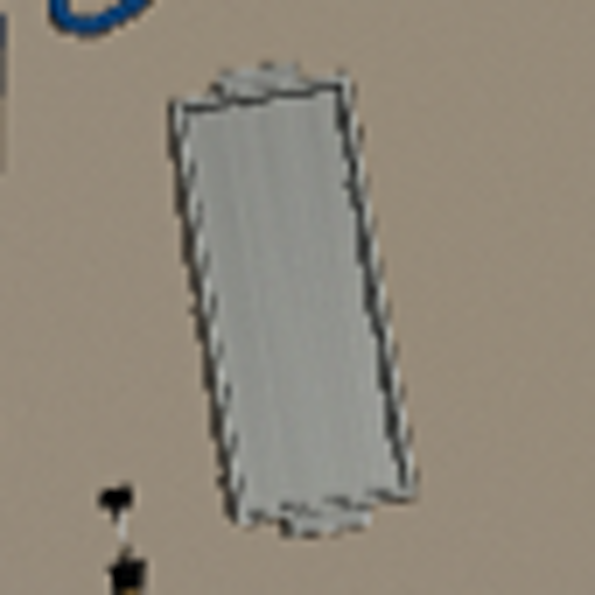

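The sizes agree: tray 139×76, block 113×62, wells 52 apart, tube 108. I'll do the tube first, then the syringe, with a grip check before each carry.

```bash
cat >> h.py <<'E'
def q(yaw): return [0.,float(np.cos(yaw/2)),float(np.sin(yaw/2)),0.]
def go(x,y,z,yaw): move_pose([float(x),float(y),float(z)],q(yaw))
def ln(x,y,z,v=.2,f=None): return movel([float(x),float(y),float(z)],v=v,until_force=f)
def shot(n,name="wrist"):
    from scipy.spatial.transform import Rotation as R
    p=get_tcp_pos();r=get_ee_rot();M=np.eye(4);M[:3,3]=p;M[:3,:3]=R.from_quat([r[1],r[2],r[3],r[0]]).as_matrix()
    im=read_camera(name)[:,:,::-1].copy();cv2.imwrite(f"pics/{n}.png",im)
    return im,M@camera_info("wrist")["tool_from_camera"]
E
python3 - <<'E'
from h import *
C=lambda p:(p[0]/7-.43+260,p[1]/7-.43+165)
s=np.array([onplane("top",C(p),.016) for p in [(172,103),(348,82),(413,492),(235,520)]])
print("long",s.mean(0),[np.linalg.norm(s[i]-s[i-1]) for i in range(4)],s[0]-s[3],s[1]-s[2])
go(.441,-.1235,.12,-.115); print(get_time(),get_joint_pos())
shot("w1");command_gripper(.5)
print(ln(.441,-.1235,.005,f=15),get_tcp_pos()); command_gripper(0)
print("w",get_grip_width(),get_finger_force(),get_time())
ln(.441,-.1235,.12); print("w",get_grip_width(),get_time())
E
```

```text
long [0.6057 0.0561 0.016 ] [np.float64(0.17958091184186342), np.float64(0.07570395087855465), np.float64(0.17720007720433828), np.float64(0.07551345812272374)] [0.1766 0.0326 0.    ] [0.1743 0.0321 0.    ]
1.975 [-0.3     0.3465  2.062  -0.0001  0.7324  1.3863]
False [ 0.4413 -0.1236  0.0054]
w 0.1719403497046159 29.906569719314575 4.1417
w 0.17068796473811473 4.8667
```

View pics/w1.png

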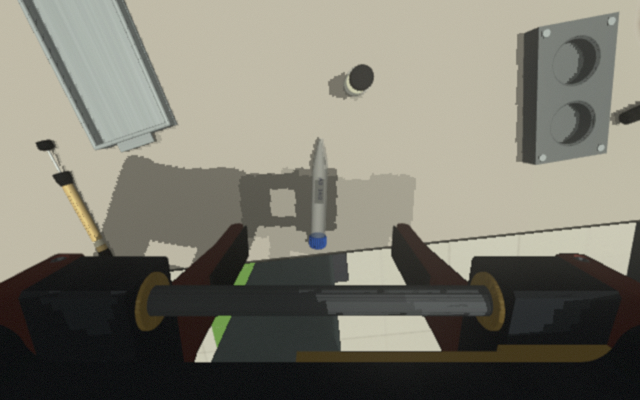

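The wrist view shows the tube centred between the fingers, and the 15 mm grip width matches its body. Pale vial and block are at the upper right. Carrying on: place the tube, then pick the syringe.

```bash
python3 - <<'E'
from h import *
go(.5073,.3575,.12,.16); print("w",get_grip_width(),get_time())
print(ln(.5073,.3575,.011,f=8),get_tcp_pos(),get_ft_force()); command_gripper(.36); ln(.5073,.3575,.12)
go(.451,.1157,.12,.176); im,T=shot("w2")
print(get_time());command_gripper(.4)
print(ln(.451,.1157,.0035,f=15),get_tcp_pos()); command_gripper(0)
print("w",get_grip_width(),get_finger_force())
ln(.451,.1157,.12); print("w",get_grip_width(),get_time()); np.save("T2.npy",T)
im,T=shot("w3")
E
```

```text
w 0.17002639487715315 6.6333
True [0.5057 0.3553 0.0075] [ 0.9869 -0.3875  1.9508]
9.45
False [0.4514 0.1158 0.0039]
w 0.0921699556241582 29.996577501296997
w 0.09260525102557593 11.7583
```

View pics/w3.png

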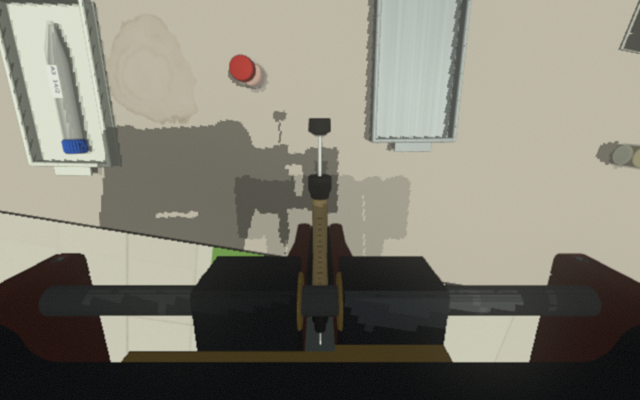

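The tube lies flat in the white tray at (65,90), the syringe is centred in the fingers (8.1 mm), and the red vial is at (243,70). Next I place the syringe and look at the pale vial from above.

```bash
python3 - <<'E'
from h import *
im=cv2.imread("pics/w2.png");T=np.load("T2.npy")
H,S,V=cv2.split(cv2.cvtColor(im,cv2.COLOR_BGR2HSV));m=((H<8)|(H>172))&(S>150)&(V>90);m[150:]=0
n,l,st,c=cv2.connectedComponentsWithStats(m.astype(np.uint8));i=1+st[1:,4].argmax();print(st[i],c[i],"red wrist",onplane("wrist",c[i],.051,T))
go(.604,.0556,.12,.183); print("w",get_grip_width())
print(ln(.604,.0556,.0068,f=8),get_tcp_pos(),get_ft_force()); command_gripper(.28); ln(.604,.0556,.12); print(get_time())
shot("s2","scene")
go(.540,-.168,.14,np.pi); command_gripper(.6);print(get_joint_pos(),get_time())
im,T=shot("w4");np.save("T4.npy",T)
# top-view check of the red/pale caps vs scene
s=cv2.imread("pics/scene0.png");H,S,V=cv2.split(cv2.cvtColor(s,cv2.COLOR_BGR2HSV))
E
```

```text
[231  58  23  25 440] [241.9886  69.7364] red wrist [0.5459 0.1924 0.051 ]
w 0.09755925738256362
True [0.5999 0.0563 0.0049] [0.4627 0.5559 0.4598]
14.3
[-0.3227  0.4467  1.8209  0.      0.8741 -1.8935] 17.8
```

View pics/w4.png

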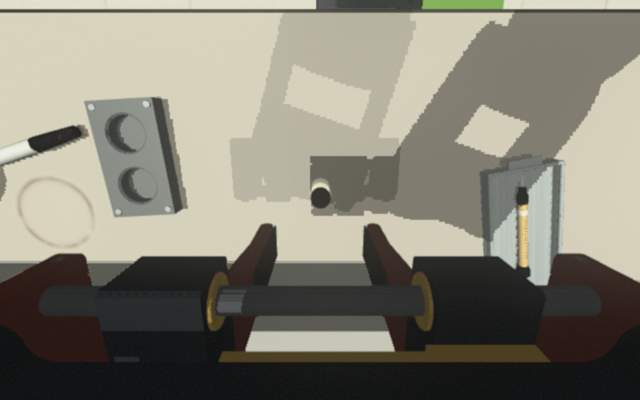

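View pics/s2.png

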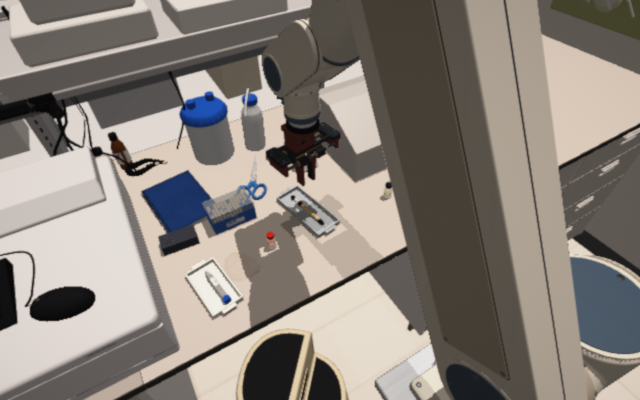

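The syringe lies in the steel tray and the tube in the white tray. In the wrist view the pale vial's cap is at (320,197), and the wells are at (126,133) and (139,185). Measuring these precisely.

```bash
python3 - <<'E'
from h import *
im=cv2.imread("pics/w4.png");T=np.load("T4.npy")
V=cv2.cvtColor(im,cv2.COLOR_BGR2HSV)[:,:,2];m=(V<50);k=np.zeros_like(m);k[180:212,305:336]=1;m&=k
n,l,st,c=cv2.connectedComponentsWithStats(m.astype(np.uint8));i=1+st[1:,4].argmax();print(st[i],c[i],"pale wrist",onplane("wrist",c[i],.051,T),"yaxis check",[onplane("wrist",p,.051,T) for p in[(st[i][0],c[i][1]),(st[i][0]+st[i][2],c[i][1])]])
print("wells",[onplane("wrist",p,.018,T) for p in[(126,133),(139,185)]])
print("corners",np.mean([onplane("wrist",p,.018,T) for p in[(85,101),(153,97),(178,208),(112,217)]],0))
E
```

```text
[317 189   1   1   1] [317. 189.] pale wrist [ 0.5286 -0.1695  0.051 ] yaxis check [array([ 0.5286, -0.1695,  0.051 ]), array([ 0.5286, -0.1686,  0.051 ])]
wells [array([ 0.4812, -0.3538,  0.018 ]), array([ 0.5327, -0.3498,  0.018 ])]
corners [ 0.506  -0.3518  0.018 ]
```

The wrist and top views agree within 3–4 mm, well inside the well clearance. Picking the pale vial at the averaged position.

```bash
python3 - <<'E'
from h import *
x,y=.5385,-.167
ln(x,y,.017); command_gripper(0); print("w",get_grip_width(),get_finger_force(),get_tcp_pos())
ln(x,y,.09); print(get_grip_width(),get_time())
ln(.482,-.356,.09); print(get_grip_width(),get_tcp_pos())
shot("w5")
ln(.482,-.356,.022,v=.08); print(get_tcp_pos(),get_ft_force(),get_time())
command_gripper(.45); ln(.482,-.356,.1)
go(.547,.1912,.14,np.pi); im,T=shot("w6");print(get_time())
H,S,V=cv2.split(cv2.cvtColor(im,cv2.COLOR_BGR2HSV));m=((H<8)|(H>172))&(S>150)&(V>90);m[225:]=0
n,l,st,c=cv2.connectedComponentsWithStats(m.astype(np.uint8));i=1+st[1:,4].argmax();print(st[i],c[i],"red wrist",onplane("wrist",c[i],.051,T))
cv2.imwrite("pics/v1.png",np.hstack([cv2.imread("pics/w5.png")[:, 100:500],im[:,100:500]]))
E
```

```text
w 0.241467127676708 30.00102013349533 [ 0.5388 -0.1671  0.0175]
0.2454076842909008 19.725
0.24317100325538407 [ 0.4819 -0.355   0.0896]
[ 0.4821 -0.3561  0.0218] [-0.2855 -0.2021  0.0023] 21.9083
25.0Traceback (most recent call last):
  File "<stdin>", line 11, in <module>
ValueError: attempt to get argmax of an empty sequence
```

```bash
python3 - <<'E'
from h import *
shot("t2","top")
cv2.imwrite("pics/v1.png",np.hstack([cv2.imread(f"pics/{f}.png")[:, 120:520] for f in("w5","w6")]))
E
```

```text
(no output)
```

View pics/v1.png

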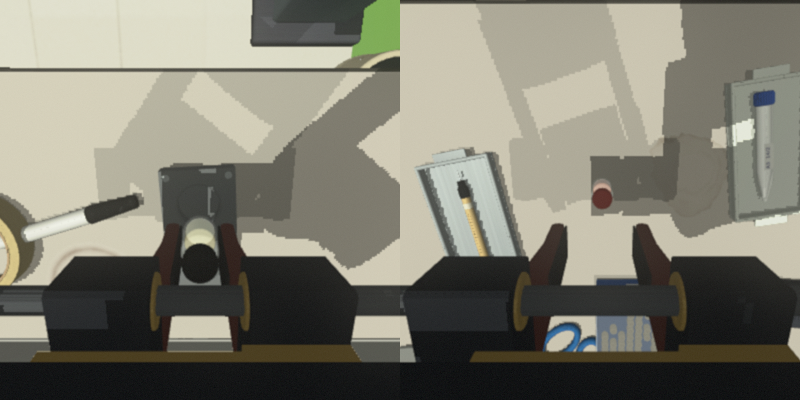

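View pics/t2.png

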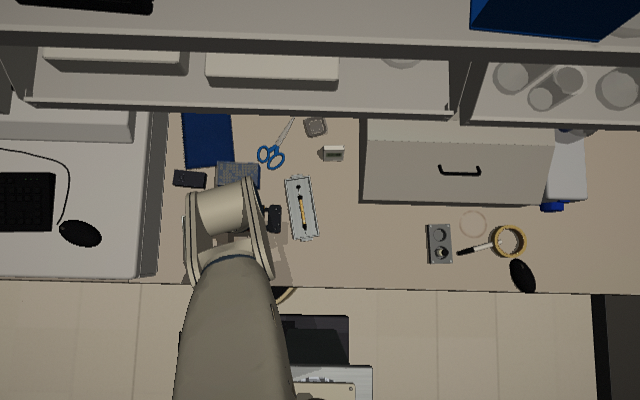

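On the left the pale vial is held upright over the block; on the right the red cap at (601,198) is centred, which confirms y≈0.192. The top view shows the pale vial standing in the near well at (441,252) and the syringe in its tray. Now the red vial, carried in a straight line clear of the bath.

```bash
python3 - <<'E'
from h import *
x,y=.5465,.1918
ln(x,y,.017); command_gripper(0); print("w",get_grip_width(),get_finger_force(),get_tcp_pos())
ln(x,y,.1); print(get_grip_width(),get_time())
ln(.534,-.352,.1); print(get_grip_width(),get_tcp_pos())
ln(.534,-.352,.022,v=.08); print(get_tcp_pos(),get_time())
command_gripper(.45); ln(.534,-.352,.12)
ln(.43,-.2,.25); go(.30,-.45,.25,.4)
shot("t3","top");shot("s3","scene");print(get_time())
im=np.vstack([cv2.resize(cv2.imread("pics/t3.png")[160:300,160:480],(800,350)),cv2.resize(cv2.imread("pics/s3.png")[140:340,130:530],None,fx=1.24,fy=1.24)[:, :].repeat(1,1) if 0 else cv2.copyMakeBorder(cv2.imread("pics/s3.png")[100:330,100:640],0,0,0,260,cv2.BORDER_CONSTANT)])
cv2.imwrite("pics/v2.png",im)
E
```

```text
w 0.24103633832406943 30.001449286937714 [0.5473 0.1921 0.0182]
0.23982503083134288 26.8083
0.2451031500033893 [ 0.5341 -0.3514  0.1   ]
[ 0.5342 -0.3522  0.022 ] 30.8
35.225
```

View pics/v2.png

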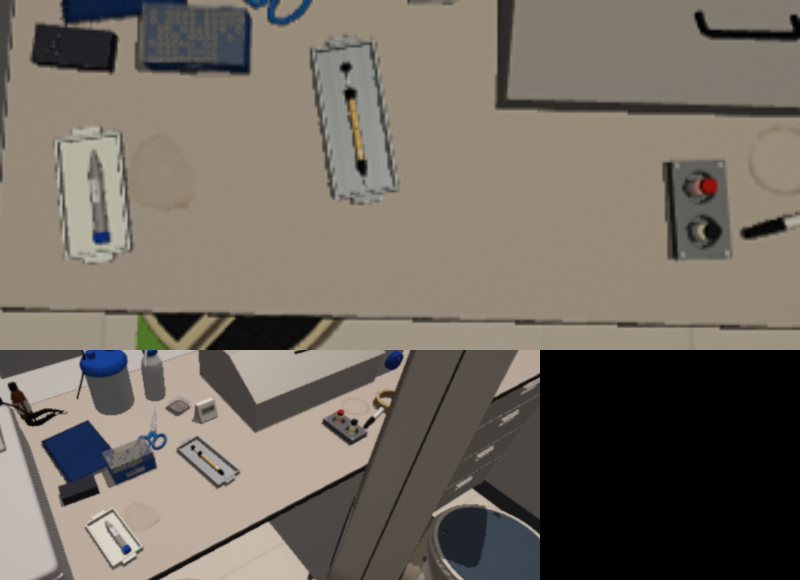

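The picture shows the tube flat in the white tray (95,195), the syringe flat in the steel tray (355,120), and both vials upright in the wells at (707,187) and (705,232). The tip box, cuvette case and timer haven't moved.

```bash
python3 -c "
from station import *
print(job_done())"
```

```text
the job is handed in; nothing more can be done
None
```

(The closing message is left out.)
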